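# Set the sheet stops of the drawing board to their middle catch

### The arm

A 6-joint arm with a two-finger parallel gripper is mounted at the origin on the work surface. World frame = base frame: x ahead of the robot, y to its left, z up, the work surface at z = 0. Lengths are in mm, angles in rad, forces in N, time in s.
With the tool pointing down it reaches from about 325 to 775 mm from the base axis. Payload 5.5 kg.
Tool frame: the origin (TCP) lies midway between the tips of the shut fingers; the grasp point (between the pads) lies behind it (manip.grasp_offset is the z of the grasp point in the tool frame, in mm); z points along the fingers, y is the direction in which the jaws open and shut (so a half turn about z gives the same grasp; the last joint's range is limited). The gripper opens to 88 mm and grips with 3 to 60 N. Pads are 20 mm wide; open, the fingers measure 115 mm over their backs; the gripper's body (75 mm by 178 mm) begins 61 mm behind the grasp point.
Start: joints at [-1.185, 0.091, 1.231, -0, 1.82, -0.057], TCP at [257.084, -542.148, 222.631] pointing down, gripper open.
Joint ranges: [-2.87, 2.87], [-0.86, 2.18], [0.17, 2.46], [-1.51, 4.65], [0.06, 2.69], [-2.65, 2.65]. Speed limits (rad/s): [2.57, 2.57, 3.01, 3.14, 3.14, 3.14].

### API

Orientations are given as a rotation vector (axis times angle).
In Python, from bench import manip gives the robot as it stands.
- The arm moves only by the shell command python3 -m inch 'ROWS' [FORCE]. ROWS is JSON, one flat list of numbers, 7 for each row, row after row: the opening, from 0 (shut) to 1 (fully open), then the shift along the world's x, y, z in m, then the turn, a rotation vector about the world's x, y, z in rad. In form: [fingers, dx, dy, dz, rx, ry, rz, fingers, dx, dy, dz, rx, ry, rz, ...]. A call has 1 to 8 rows; each row shifts and turns the pose as measured when the row begins; what a row does not reach is not made up. A row lasts 1/10 s, in which the tool goes at most 50 mm and 8.59 degrees, less where a joint would pass 70% of its speed; a pose out of reach is approached as far as the arm can. A call is refused whole if a number of a shift passes 0.05 or a number of a turn 0.15, either way. A call with a gripper value outside its range is refused whole. The fingers move at their own pace and stop on an object; FORCE is the grip in N (left out, the last holds). Time passes only in rows, so rows that do not move let the fingers close. It gives the time, the measured TCP pose, the force and the opening at its end, in the units of the state.
- manip.read_state(): the state, without advancing time (a new reading comes with each control period).
- manip.capture(name): name is "side" or "top"; returns the picture (400x640x3 uint8, red, green, blue); there is no depth.
- manip.calibration(name): a dict with "fx", "fy", "cx", "cy" (pixels), "position" and "attitude" of the camera in the world. Camera axes: x right, y up, looking along -z (the intrinsics and any distortion apply to the point x, -y, -z); pixel columns grow to the right and rows downward; lengths in mm; the calibration is good to about 2 mm. A picture is of the moment at which its call begins. calibration takes no time and is no camera call.
- manip.job_done(): hands the job in, once; it reports no verdict.
The state is a dict: "time_s": time; "joints": joint angles; "qd": joint speeds; "joint_efforts": joint torques, N m; "position": TCP position; "tool_rot": TCP orientation; "wrist_force": force on the tool from outside, world axes, zero at the start; "wrist_torque": the same for the moment, N m; "opening": finger opening in mm.
Only numpy, scipy, OpenCV 4.12 (cv2) and the standard library are available. Lean on these libraries where they do the work, as an engineer would, in place of code of your own. Each camera call takes 0.05 s, during which the arm holds its last target.

### The job

Set both sprung sheet stops of the drawing board to their middle catch: with the fingertips push each stop's upright tab outward, away from the middle of the board, until its pin has passed the catch, then let go so that it springs back and stays latched half-way. Pick nothing up, and leave the canvas and the other things on the table where they are.

Things in the scene. Friction and masses are not known exactly. Their poses are not given: they have to be found in the camera images.
- board: drawing board, a fixed plywood slab 480 mm (its x, away from the robot) by 560 mm (its y, to the left) and 12 mm thick, turned a little on the table; origin at the centre of its underside. The back stop stands on its far half and is pushed towards the far edge; the side stop stands on its left half and is pushed towards the left edge
- back_stop_face (a point): back stop: centre of the push face of its upright steel tab (50 mm wide, 38 high, 10 thick); moves with the tab. x axis: the way to push, y along the tab, z up. At rest 38 mm above the table; tab top 19 mm above, board surface 26 mm below this point. At least 60 mm of open board before the face. The unit behind it, 76 mm wide, reaches 160 mm in +x and is lower than the tab
- back_stop (a joint): back stop travel (m): 0 at rest, grows as pushed, end stop 0.055. Spring pushes back (4 N at rest, 10 N at the end; damping 25 N per m/s). A pin on the bar pushes a pawl aside; past 0.036 the pawl snaps behind it, and the tab, let go, comes back to rest on the pawl at about 0.034: the middle catch. Let go before 0.033, it returns to 0. Pushing on to the end does no harm
- side_stop_face (a point): side stop: centre of the push face of its upright steel tab (50 mm wide, 38 high, 10 thick); moves with the tab. x axis: the way to push, y along the tab, z up. At rest 38 mm above the table; tab top 19 mm above, board surface 26 mm below this point. At least 60 mm of open board before the face. The unit behind it, 76 mm wide, reaches 160 mm in +x and is lower than the tab
- side_stop (a joint): side stop travel (m): 0 at rest, grows as pushed, end stop 0.055. Spring pushes back (4 N at rest, 10 N at the end; damping 25 N per m/s). A pin on the bar pushes a pawl aside; past 0.036 the pawl snaps behind it, and the tab, let go, comes back to rest on the pawl at about 0.034: the middle catch. Let go before 0.033, it returns to 0. Pushing on to the end does no harm
- canvas_mid (a point): small white stretched canvas, 140 x 180 x 18 mm, lying loose on the near right part of the board; the point is its centre. Leave alone
- eraser: white eraser 55 x 24 x 14 mm lying loose on the board; origin at the centre of its underside. Leave alone
- tape: roll of paper tape lying flat, 90 mm outside diameter, 24 mm high, on the far right part of the board; origin at the centre of its underside. Leave alone
- ink: ink jar with a black cap, 48 mm diameter, 68 mm high, on the far left part of the board; origin at the centre of its underside. Leave alone
- marker: marker pen 130 x 15 x 13 mm lying along its x on top of the canvas; origin at the centre of its underside. Leave alone
- cup: white mug, 76 mm diameter, 90 mm high, on the table to the right of the board; origin at the centre of its underside. Leave alone
- pad: thick pad of paper 190 x 130 x 22 mm on the table to the left of the board; origin at the centre of its underside. Leave alone

How it is judged (in metres and radians):
At the end, for the whole second after the job is handed in: both stops rest on their middle catch, untouched (travel between 29 and 39 mm, at rest), and canvas, eraser, tape, ink jar, marker, mug and pad are within 20 mm of where they were (value of joint back_stop between 0.029 and 0.039 m and velocity of joint back_stop between -0.005 and 0.005 m/s and value of joint side_stop between 0.029 and 0.039 m and velocity of joint side_stop between -0.005 and 0.005 m/s and distance of each of canvas_mid, eraser, tape, ink, marker, cup, pad from where it was at the start of the episode below 0.02 m).
It fails at once if a thing that should be left alone was pushed away, lifted or carried (over 20 mm) (distance of any of canvas_mid, eraser, tape, ink, marker, cup, pad from where it was at the start of the episode above 0.02 m).
It fails at once if the ink jar or the mug was tipped (angle between any of ink, cup's own z axis and vertical above 0.4 rad).
It also fails if it takes over 53 s, if anything falls off the work surface, if the arm or the gripper's body presses on something with over 40 N, if the wrist force passes 120 N, or if a joint passes its speed limit or range.

## Working session

There is one attempt and no reset: what is moved stays moved. The work goes in short steps, Python scripts to look and compute and a shell command to move; the robot and the scene stay as the last step left them, time stands still between calls to the robot, and variables do not carry over. Pictures are saved under pics/ and viewed, and the job is handed in when it is done.

```bash
mkdir -p pics; ls; python3 - <<'E'
from bench import manip
import cv2
for n in("side","top"):
    im=manip.capture(n); cv2.imwrite(f"pics/{n}0.png",im[:,:,::-1]); print(n,manip.calibration(n))
s=manip.read_state(); print(s['time_s'],s['position'],s['tool_rot'],s['opening'],manip.grasp_offset)
E
```

```text
pics
side {'fx': 460.9923363246081, 'fy': 460.9923363246081, 'cx': 314.7456713489378, 'cy': 198.93860753252557, 'position': array([ 391.68687023, 1193.15318581,  829.15078821]), 'attitude': array([ 0.07251547, -1.4336392 , -2.65433822])}
top {'fx': 431.2964416953385, 'fy': 431.2964416953385, 'cx': 319.0508571991676, 'cy': 204.18525375463878, 'position': array([ 3.81321220e+02, -4.50943527e-02,  1.31153790e+03]), 'attitude': array([ 0.10319292, -0.09022188, -1.5944122 ])}
0.1 [ 256.99101266 -541.88688465  221.64603086] [-3.06327871e+00 -6.89504570e-01  4.02482151e-04] 87.67334945973535 -18.700000000000003
```

View pics/top0.png

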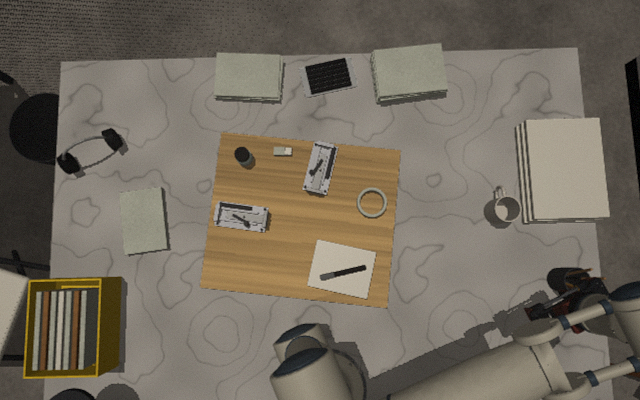

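View pics/side0.png

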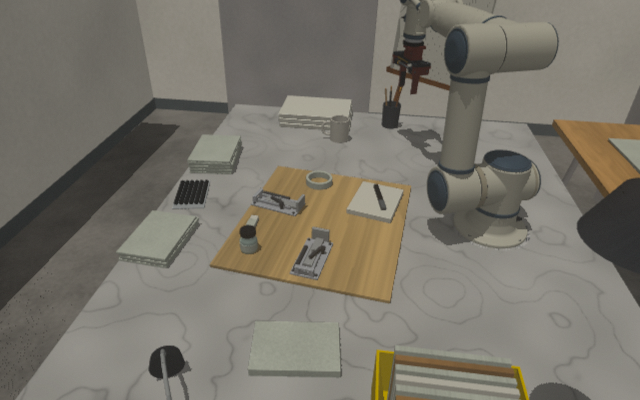

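The top view shows the board with corners near (220,132), (401,150), (387,307) and (200,288). The back stop is at (320,168), with its tab at the lower end. The side stop is at (242,216), with its tab at the right end. I'll zoom in for exact pixels.

```bash
cat > h.py <<'E'
import numpy as np, cv2
from scipy.spatial.transform import Rotation as R
from bench import manip
def ray(n,u,v):
    c=manip.calibration(n); d=R.from_rotvec(c['attitude']).apply([(u-c['cx'])/c['fx'],-(v-c['cy'])/c['fy'],-1]); return np.array(c['position']),d
def onz(n,u,v,z):
    p,d=ray(n,u,v); return p+d*(z-p[2])/d[2]
def proj(n,P):
    c=manip.calibration(n); q=R.from_rotvec(c['attitude']).inv().apply(np.array(P)-c['position'])
    return np.stack([c['cx']+c['fx']*q[...,0]/-q[...,2], c['cy']-c['fy']*q[...,1]/-q[...,2]],-1)
E
python3 - <<'E'
from h import *
t=cv2.imread('pics/top0.png'); s=cv2.imread('pics/side0.png')
a=cv2.resize(t[130:240,205:345],None,fx=5,fy=5,interpolation=cv2.INTER_CUBIC); cv2.imwrite('pics/tz.png',a)
b=cv2.resize(s[180:285,235:345],None,fx=5,fy=5,interpolation=cv2.INTER_CUBIC); cv2.imwrite('pics/sz.png',b)
for uv in [(220,132),(401,150),(387,307),(200,288)]: print(onz('top',*uv,12))
E
```

```text
[775.76539357 310.60839894  12.        ]
[ 703.04103214 -247.75906881   12.        ]
[ 231.45605052 -183.7212468    12.        ]
[300.09062493 368.78795104  12.        ]
```

View pics/tz.png

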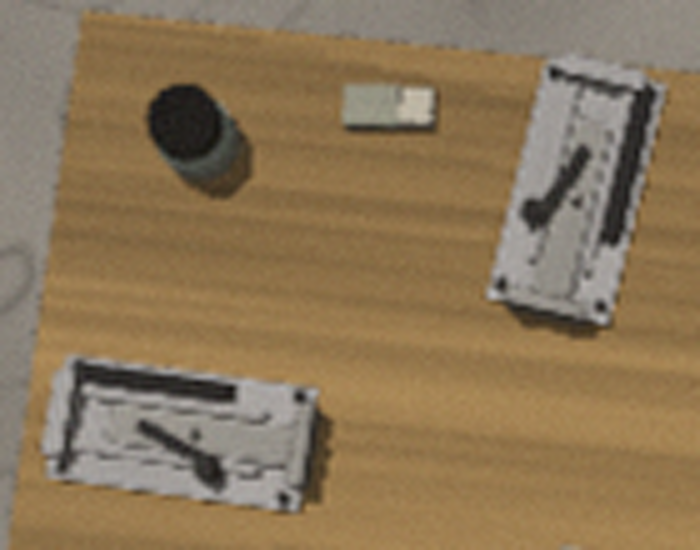

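View pics/sz.png

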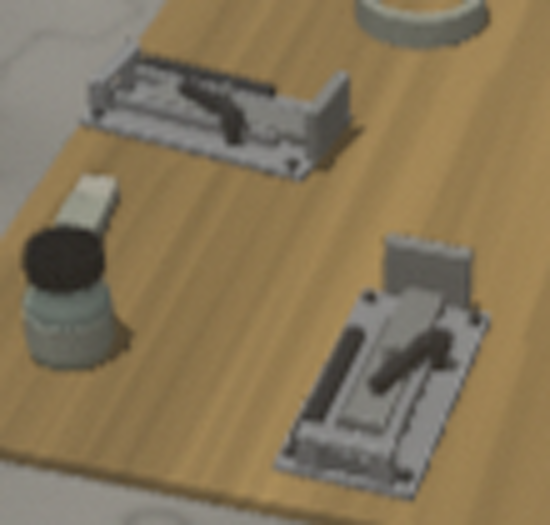

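```bash
python3 - <<'E'
from h import *
S=lambda u,v:(235+u/5,180+v/5); T=lambda u,v:(205+u/5,130+v/5)
print('side tab outer top', [onz('side',*S(*p),57).round(1) for p in [(388,236),(473,249)]])
print('back tab top', [onz('side',*S(*p),57).round(1) for p in [(345,72),(350,76),(308,105),(320,107)]])
print('back base top', [onz('top',*T(*p),15).round(1) for p in [(490,297),(607,325)]])
print('back unit left/right edges', [onz('top',*T(*p),15).round(1) for p in [(490,297),(545,70),(607,325),(660,95)]])
print('side base', [onz('top',*T(*p),15).round(1) for p in [(316,388),(300,512),(75,360),(50,475)]])
# overlay guess
t=cv2.imread('pics/top0.png'); s=cv2.imread('pics/side0.png')
print([onz('top',*p,26).round() for p in [(244,156)]], onz('top',283,151,20), onz('top',372,202,30))
E
```

```text
side tab outer top [array([520.5, 169.9,  57. ]), array([472.4, 174.6,  57. ])]
back tab top [array([569.7,   6.5,  57. ]), array([566. ,  10.6,  57. ]), array([586.3,  46.5,  57. ]), array([578.7,  47.6,  57. ])]
back base top [array([588. ,  56.3,  15. ]), array([568.9, -14.4,  15. ])]
back unit left/right edges [array([588. ,  56.3,  15. ]), array([728.6,  19.5,  15. ]), array([568.9, -14.4,  15. ]), array([710.9, -50.9,  15. ])]
side base [array([535. , 162.9,  15. ]), array([460.1, 173.3,  15. ]), array([556. , 309.3,  15. ]), array([486.4, 324.2,  15. ])]
[array([694., 234.,  26.])] [707.92485374 114.95235615  20.        ] [ 541.89865919 -150.04057236   30.        ]
```

```bash
cat > ov.py <<'E'
from h import *
def box(c,yaw):  # tab with push face center c (z38), push dir yaw
    a=np.array([np.cos(yaw),np.sin(yaw)]);b=np.array([-a[1],a[0]])
    return np.array([[*(np.array(c)+a*i+b*j),z] for z in (19,57) for i,j in((0,-25),(0,25),(10,25),(10,-25))])
def draw(im,n,c,yaw,off,k):
    q=((proj(n,box(c,yaw))-off)*k+k/2).astype(int)
    for i in range(4):
        for a,b in((i,(i+1)%4),(4+i,4+(i+1)%4),(i,i+4)): cv2.line(im,tuple(map(int,q[a])),tuple(map(int,q[b])),(0,0,255) if b>3 and a>3 else (255,0,0),1)
def run(B,yb,Sd,ys,out):
    o=[]
    for n,(x,y) in [('side',(285,190)),('side',(295,220)),('top',(295,165)),('top',(240,195))]:
        im=cv2.imread(f'pics/{n}0.png')[y:y+36,x:x+48]; k=8
        im=cv2.resize(im,None,fx=k,fy=k,interpolation=cv2.INTER_CUBIC)
        draw(im,n,B,yb,(x,y),k); draw(im,n,Sd,ys,(x,y),k); o.append(im)
    cv2.imwrite(out,np.vstack([np.hstack(o[:2]),np.hstack(o[2:])]))
E
python3 -c "
from ov import *
run((573,23),-0.257,(495,162),np.pi/2-0.143,'pics/ov1.png')"
```

```text
(no output)
```

View pics/ov1.png

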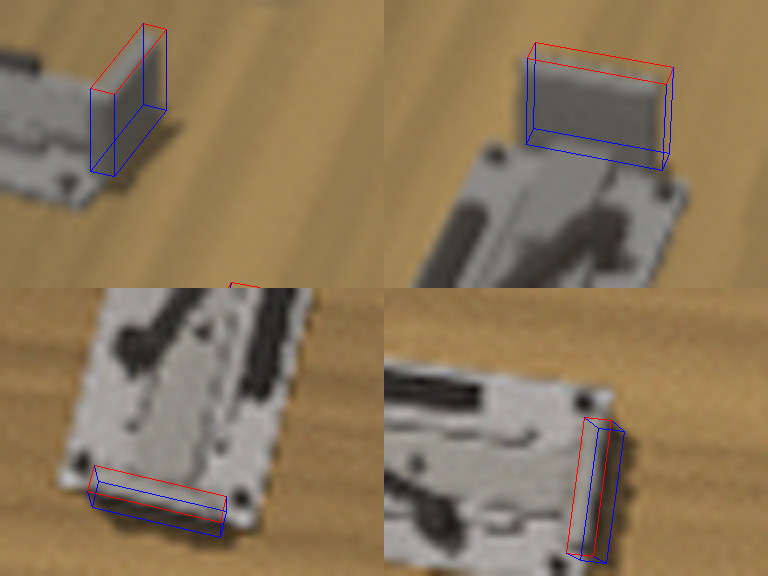

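The overlay matches both tabs to within about 3 mm:

| Stop | Push face (mm) | Push direction (rad) |
|---|---|---|
| Back | about (573, 23) | -0.257 |
| Side | about (497, 165) | 1.43 |

I'll start with the side stop, fingers shut, travelling high.

```bash
python3 -m inch '[0,0.015,0.042,0,0,0,0.06,0,0.015,0.042,0,0,0,0.06,0,0.015,0.042,0,0,0,0.06,0,0.015,0.042,0,0,0,0.06,0,0.015,0.042,0,0,0,0.06,0,0.015,0.042,0,0,0,0.06,0,0.015,0.042,0,0,0,0.06,0,0.015,0.042,0,0,0,0.06]' 20
python3 -m inch '[0,0.015,0.042,0,0,0,0.06,0,0.015,0.042,0,0,0,0.06,0,0.015,0.042,0,0,0,0.06,0,0.015,0.042,0,0,0,0.06,0,0.015,0.042,0,0,0,0.06,0,0.015,0.042,0,0,0,0.06,0,0.015,0.042,0,0,0,0.06,0,0,0,0,0,0,0]'
cat >> h.py <<'E'
def st():
    s=manip.read_state(); m=R.from_rotvec(s['tool_rot']).as_matrix()
    print('t',s['time_s'],'p',s['position'].round(1),'xyaw',round(float(np.arctan2(m[1,0],m[0,0])),3),'z',m[:,2].round(3),'F',np.round(s['wrist_force'],1),'op',round(s['opening'],1),'j',np.round(s['joints'],2))
E
python3 -c "from h import *;st()"
```

```text
time_s: 0.9
position: [375.4, -196.7, 213.0]
tool_rot: [-2.796, -1.405, 0.009]
wrist_force: [1.3, -0.3, -0.0]
opening: 27.1
time_s: 1.7
position: [480.9, 115.2, 209.6]
tool_rot: [-2.417, -1.987, 0.015]
wrist_force: [-0.1, -0.3, -0.3]
opening: 0.3
t 1.7 p [480.9 115.2 209.6] xyaw 1.376 z [-0.016  0.004 -1.   ] F [-0.1 -0.3 -0.3] op 0.3 j [ 0.16 -0.18  1.52  0.01  1.82  0.36]
```

```bash
python3 -m inch '[0,0.004,0.001,-0.035,0,0,0.02,0,0.004,0.001,-0.035,0,0,0.02,0,0.002,0.001,-0.035,0,0,0.015,0,0,0,-0.03,0,0,0,0,0,0,-0.02,0,0,0,0,0,0,0,0,0,0]'
python3 -c "
from h import *
st()
for n in('side','top'): 
    im=manip.capture(n)[:,:,::-1]; cv2.imwrite(f'pics/{n}1.png',im)
im=cv2.imread('pics/side1.png')[160:290,230:390]; cv2.imwrite('pics/s1z.png',cv2.resize(im,None,fx=4,fy=4))"
```

```text
time_s: 2.3
position: [488.9, 116.9, 48.2]
tool_rot: [-2.359, -2.056, 0.02]
wrist_force: [-0.1, -0.1, 0.6]
opening: 0.7
t 2.3 p [488.9 116.9  48.2] xyaw 1.434 z [-0.017  0.001 -1.   ] F [-0.1 -0.1  0.6] op 0.7 j [ 0.16 -0.12  1.75  0.    1.53  0.3 ]
```

View pics/s1z.png

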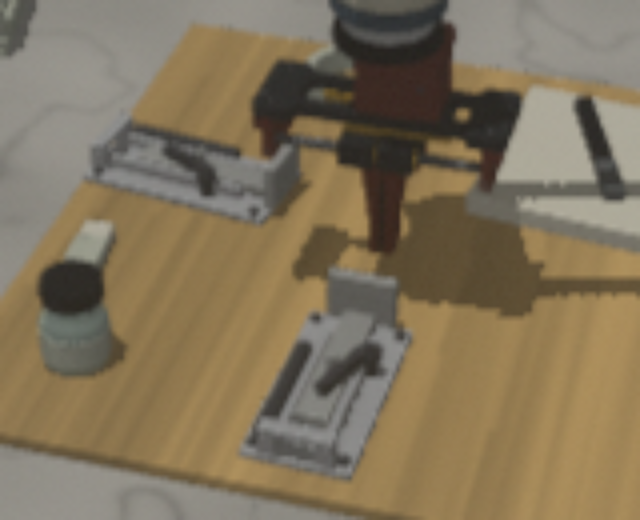

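The fingers are in front of the side tab, lined up with it at a good lateral position. I'll lower to about z 36 and approach until contact.

```bash
python3 -m inch '[0,0.001,0,-0.013,0,0,0,0,0.003,0.015,0,0,0,0,0,0.002,0.012,0,0,0,0,0,0.001,0.008,0,0,0,0,0,0.001,0.005,0,0,0,0]'
python3 -m inch '[0,0.001,0.006,0,0,0,0,0,0.001,0.006,0,0,0,0]'
python3 -m inch '[0,0.001,0.006,0,0,0,0,0,0.001,0.006,0,0,0,0]'
python3 -c "from h import *;st()"
```

```text
time_s: 2.9
position: [502.1, 158.7, 42.9]
tool_rot: [-2.368, -2.06, 0.007]
wrist_force: [-2.1, -7.4, -1.6]
opening: 0.3
time_s: 3.1
position: [503.7, 168.9, 43.0]
tool_rot: [2.369, 2.06, -0.017]
wrist_force: [-2.0, -7.9, 0.2]
opening: 0.2
time_s: 3.3
position: [505.3, 178.3, 43.1]
tool_rot: [2.366, 2.056, -0.029]
wrist_force: [-2.7, -9.3, 1.2]
opening: 0.5
t 3.3 p [505.3 178.3  43.1] xyaw 1.431 z [-0.009 -0.017 -1.   ] F [-2.7 -9.3  1.2] op 0.5 j [ 0.28 -0.03  1.67 -0.01  1.51  0.43]
```

Contact force is about 9 N and steady. I'm continuing the push to roughly 46 mm of travel.

```bash
python3 -m inch '[0,0,0.006,0,0,0,0,0,0,0.006,0,0,0,0,0,0,0.006,-0.002,0,0,0,0,0.001,0.005,0,0,0,0]'
python3 -c "
from h import *
st()
im=manip.capture('side')[:,:,::-1]
cv2.imwrite('pics/s2z.png',cv2.resize(im[160:290,230:390],None,fx=4,fy=4))"
```

```text
time_s: 3.7
position: [508.1, 194.7, 42.7]
tool_rot: [2.358, 2.041, -0.046]
wrist_force: [-4.1, -9.2, -2.0]
opening: 0.6
t 3.7 p [508.1 194.7  42.7] xyaw 1.427 z [-0.008 -0.037 -0.999] F [-4.1 -9.2 -2. ] op 0.6 j [ 0.32  0.    1.64 -0.03  1.52  0.47]
```

View pics/s2z.png

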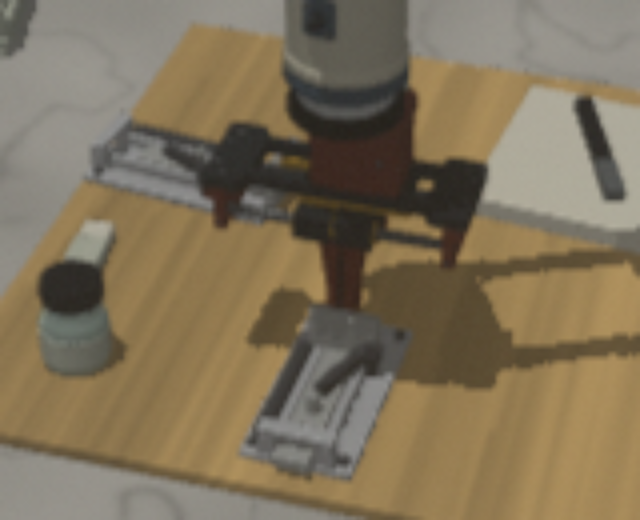

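The side tab has moved well back along its unit, roughly 38–40 mm. I'll go a little further and then retract.

```bash
python3 -m inch '[0,0.001,0.006,0,0,0,0,0,0.001,0.005,0,0,0,0]'
python3 -m inch '[0,-0.002,-0.008,0,0,0,0,0,-0.002,-0.012,0,0,0,0,0,-0.003,-0.02,0,0,0,0,0,-0.003,-0.02,0,0,0,0,0,-0.003,-0.02,0,0,0,0,0,0,0,0,0,0,0]'
python3 -c "
from h import *
st()
im=manip.capture('side')[:,:,::-1]
cv2.imwrite('pics/s3z.png',cv2.resize(im[160:290,230:390],None,fx=4,fy=4))"
```

```text
time_s: 3.95
position: [509.2, 202.3, 42.8]
tool_rot: [2.355, 2.035, -0.061]
wrist_force: [-3.1, -9.8, 1.4]
opening: 0.6
time_s: 4.55
position: [497.3, 122.3, 44.6]
tool_rot: [2.349, 2.038, -0.058]
wrist_force: [-0.4, 0.1, -0.4]
opening: 0.4
t 4.55 p [497.3 122.3  44.6] xyaw 1.429 z [-0.007 -0.049 -0.999] F [-0.4  0.1 -0.4] op 0.4 j [ 0.21 -0.09  1.73 -0.05  1.52  0.35]
```

View pics/s3z.png

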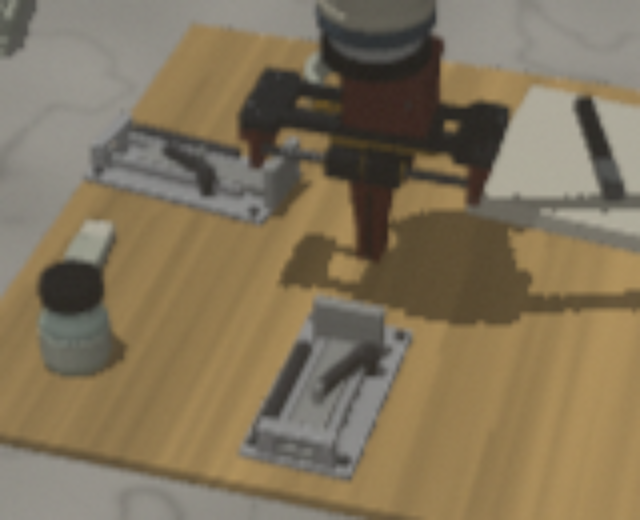

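The side tab has sprung back only part-way and stays about half-way along, so it is latched. Next I'll lift, turn and go to the back stop.

```bash
python3 -m inch '[0,0,0,0.04,0.02,0,0,0,0,0,0.04,0.03,0,-0.05,0,0.002,-0.01,0.02,0,0,-0.14,0,0.004,-0.01,0,0,0,-0.14,0,0.004,-0.01,0,0,0,-0.14,0,0.004,-0.01,0,0,0,-0.14,0,0.004,-0.01,0,0,0,-0.14,0,0.004,-0.01,0,0,0,-0.14]'
python3 -m inch '[0,0.004,-0.01,0,0,0,-0.14,0,0.004,-0.01,0,0,0,-0.14,0,0.004,-0.01,0,0,0,-0.14,0,0,0,0,0,0,-0.14,0,0,0,0,0,0,-0.14,0,0,0,0,0,0,-0.14,0,0,0,0,0,0,0]'
python3 -c "from h import *;st()"
```

```text
time_s: 5.4
position: [521.4, 73.1, 152.2]
tool_rot: [-3.023, -0.801, -0.022]
wrist_force: [-0.5, 1.0, 0.3]
opening: 0.3
time_s: 6.1
position: [537.5, 50.3, 154.3]
tool_rot: [-3.08, 0.55, -0.038]
wrist_force: [-0.0, 0.7, -0.7]
opening: 0.6
t 6.1 p [537.5  50.3 154.3] xyaw -0.353 z [ 0.026  0.008 -1.   ] F [-0.   0.7 -0.7] op 0.6 j [ 0.03 -0.1   1.54  0.01  1.67  1.95]
```

```bash
python3 -m inch '[0,-0.005,-0.007,-0.03,0,0.013,0.05,0,-0.005,-0.007,-0.03,0,0.013,0.04,0,0,0,-0.03,0,0,0,0,0,0,-0.02,0,0,0,0,0,0,-0.006,0,0,0,0,0,0,0,0,0,0]'
python3 -c "
from h import *
st()
im=manip.capture('side')[:,:,::-1]
cv2.imwrite('pics/s4z.png',cv2.resize(im[160:290,230:390],None,fx=4,fy=4))"
```

```text
time_s: 6.7
position: [529.4, 41.6, 37.8]
tool_rot: [-3.106, 0.361, -0.006]
wrist_force: [-0.9, -0.7, 0.2]
opening: 0.6
t 6.7 p [529.4  41.6  37.8] xyaw -0.231 z [ 0.005  0.014 -1.   ] F [-0.9 -0.7  0.2] op 0.6 j [ 0.   -0.06  1.71  0.01  1.48  1.81]
```

View pics/s4z.png

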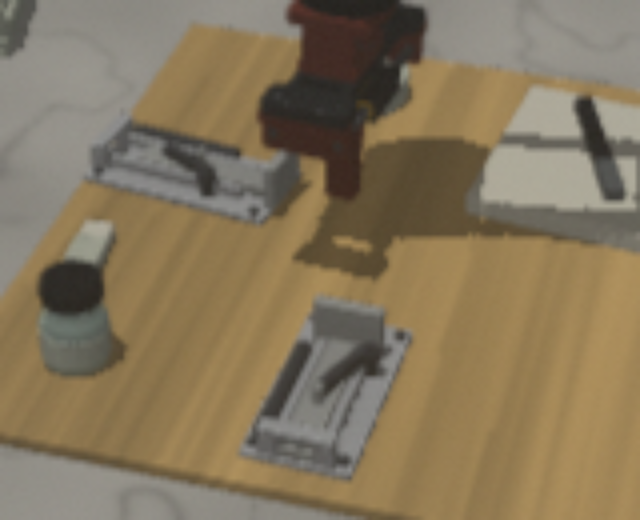

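The fingers stand in front of the back tab, about 7 mm to its left. I'll correct that while approaching.

```bash
python3 -m inch '[0,0.01,-0.006,0,0,0,-0.02,0,0.01,-0.004,0,0,0,0,0,0.007,-0.003,0,0,0,0,0,0.006,-0.0015,0,0,0,0,0,0.006,-0.0015,0,0,0,0]'
python3 -m inch '[0,0.006,-0.0015,0,0,0,0,0,0.006,-0.0015,0,0,0,0]'
python3 -m inch '[0,0.006,-0.0015,0,0,0,0,0,0.006,-0.0015,0,0,0,0]'
python3 -c "from h import *;st()"
```

```text
time_s: 7.25
position: [572.6, 25.0, 43.1]
tool_rot: [-3.101, 0.391, -0.01]
wrist_force: [-7.1, 1.3, 2.4]
opening: 0.5
time_s: 7.45
position: [582.7, 22.4, 43.2]
tool_rot: [-3.1, 0.39, 0.003]
wrist_force: [-9.1, 1.4, 5.5]
opening: 0.6
time_s: 7.65
position: [592.3, 19.8, 43.3]
tool_rot: [-3.1, 0.39, 0.018]
wrist_force: [-9.6, 1.2, 4.7]
opening: 0.1
t 7.65 p [592.3  19.8  43.3] xyaw -0.25 z [-0.01   0.019 -1.   ] F [-9.6  1.2  4.7] op 0.1 j [-0.03  0.12  1.52  0.02  1.51  1.78]
```

```bash
python3 -m inch '[0,0.006,-0.0015,0,0,0,0,0,0.006,-0.0015,0,0,0,0,0,0.006,-0.0015,0,0,0,0,0,0.004,-0.001,0,0,0,0]'
python3 -c "
from h import *
st()
im=manip.capture('side')[:,:,::-1]
cv2.imwrite('pics/s5z.png',cv2.resize(im[160:290,230:390],None,fx=4,fy=4))"
```

```text
time_s: 8.05
position: [608.6, 15.3, 43.5]
tool_rot: [-3.098, 0.388, 0.051]
wrist_force: [-10.5, 1.2, 5.1]
opening: 0.4
t 8.05 p [608.6  15.3  43.5] xyaw -0.249 z [-0.03   0.022 -0.999] F [-10.5   1.2   5.1] op 0.4 j [-0.04  0.18  1.45  0.02  1.54  1.78]
```

View pics/s5z.png

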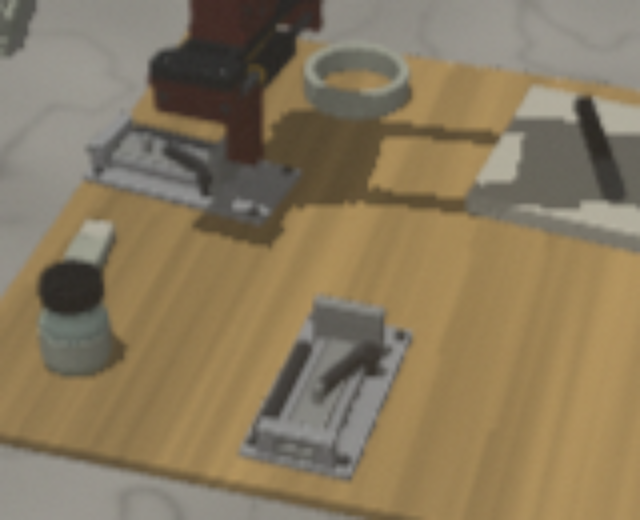

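The back tab has gone well past half-way. I'll push slightly more, back off, then lift away so both cameras can check.

```bash
python3 -m inch '[0,0.004,-0.001,0,0,0,0,0,-0.008,0.002,0,0,0,0,0,-0.012,0.003,0,0,0,0,0,-0.02,0.005,0,0,0,0,0,-0.02,0.005,0,0,0,0,0,-0.02,0.005,0,0,0,0,0,0,0,0.04,0,0,0,0,0,0,0.04,0,0,0]'
python3 -m inch '[0,-0.01,-0.04,0.04,0,0,0,0,-0.01,-0.045,0.02,0,0,0,0,-0.01,-0.045,0,0,0,0,0,-0.01,-0.045,0,0,0,0,0,-0.01,-0.045,0,0,0,0,0,-0.01,-0.045,0,0,0,0,0,0,-0.04,0,0,0,0,0,0,0,0,0,0,0]'
python3 -c "
from h import *
st()
for n in('side','top'): cv2.imwrite(f'pics/{n}6.png',manip.capture(n)[:,:,::-1])
a=cv2.resize(cv2.imread('pics/side6.png')[160:290,230:390],None,fx=4,fy=4)
b=cv2.imread('pics/top6.png');cv2.imwrite('pics/s6z.png',a)
cv2.imwrite('pics/t6z.png',cv2.resize(b[120:320,190:410],None,fx=3,fy=3))"
```

```text
time_s: 8.9
position: [524.4, 34.7, 116.2]
tool_rot: [-3.098, 0.389, 0.09]
wrist_force: [0.9, -0.0, 0.6]
opening: 0.6
time_s: 9.7
position: [467.8, -277.7, 184.8]
tool_rot: [-3.105, 0.381, 0.055]
wrist_force: [-0.1, 1.4, -1.1]
opening: 0.6
t 9.7 p [ 467.8 -277.7  184.8] xyaw -0.244 z [-0.033  0.017 -0.999] F [-0.1  1.4 -1.1] op 0.6 j [-0.6  -0.03  1.42 -0.    1.79  1.22]
```

View pics/s6z.png

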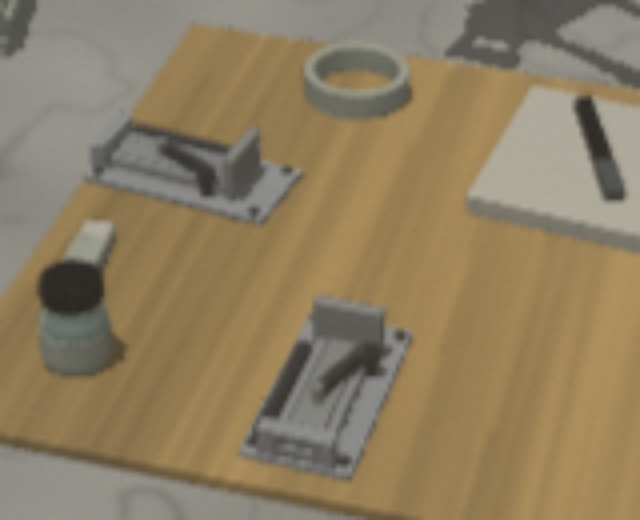

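View pics/t6z.png

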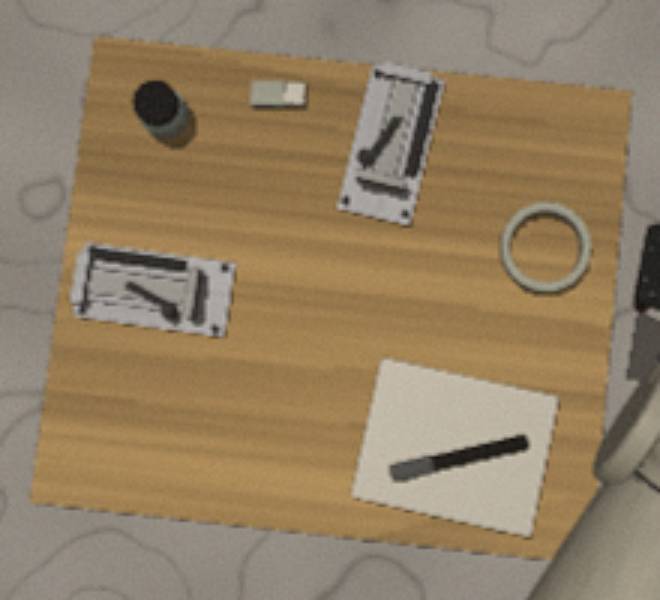

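Both tabs now stand about half-way along their units, and the other things look unmoved. I'll check that with numbers: tab template shift and scene differences.

```bash
python3 - <<'E'
from h import *
a=cv2.imread('pics/side0.png');b=cv2.imread('pics/side6.png');ta=cv2.imread('pics/top0.png');tb=cv2.imread('pics/top6.png')
def tm(A,B,c,w,h,m):
    u,v=map(int,c); t=A[v-h:v+h,u-w:u+w]; r=cv2.matchTemplate(B[v-h-m:v+h+m,u-w-m:u+w+m],t,cv2.TM_CCOEFF_NORMED)
    _,s,_,l=cv2.minMaxLoc(r); return l[0]-m,l[1]-m,round(s,2)
# side tab top edge outer corners by eye in s6z (4x): 
p=[onz('side',230+x/4,160+y/4,57) for x,y in [(315,297),(384,307)]]; p0=[onz('side',230+x/4,160+y/4,57) for x,y in [(330,268),(398,277)]]
d=np.mean(p,0)-np.mean(p0,0); print('side travel mm',np.linalg.norm(d).round(1))
q=onz('side',230+258/4,160+130/4,57)-onz('side',230+296/4,160+145/4-4,57)
print('back travel via near-top corner',np.linalg.norm(onz('side',230+258/4,160+130/4,57)-onz('side',235+345/5,180+72/5,57)).round(1))
for n,c in dict(ink=(244,156),eraser=(283,151),tape=(372,202),canvas=(342,268),pad=(145,220)).items(): print(n,tm(ta,tb,c,24 if n!='eraser' else 14,14,8))
print('cup(side)',tm(a,b,(338,128),14,14,8))
E
```

```text
side travel mm 35.1
back travel via near-top corner 31.4
ink (0, 0, 0.99)
eraser (0, 0, 0.99)
tape (0, 0, 0.98)
canvas (0, 0, 1.0)
pad (0, 0, 0.99)
cup(side) (0, 0, 0.58)
```

The travels fit the catch and everything matches except the mug, whose low score needs a look. It may only be the arm covering it.

```bash
python3 - <<'E'
import cv2,numpy as np
o=[cv2.resize(cv2.imread(f'pics/{n}.png')[y:y+70,x:x+90],None,fx=4,fy=4) for n,x,y in[('side0',295,90),('side6',295,90),('top0',460,170),('top6',460,170)]]
cv2.imwrite('pics/cup.png',np.vstack([np.hstack(o[:2]),np.hstack(o[2:])]))
E
```

```text
(no output)
```

View pics/cup.png

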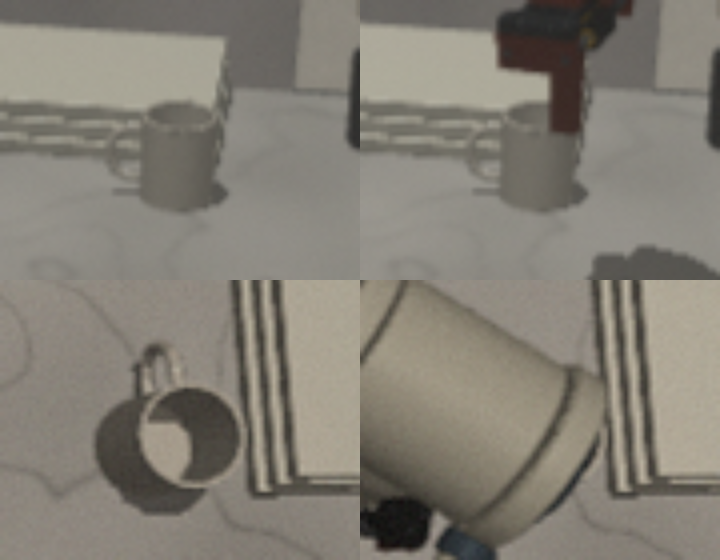

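The mug is in the same place; the gripper is only in front of it. I'm handing in with the arm still.

```bash
python3 -c "
from h import *
print(manip.job_done());st()"
```

```text
the job is handed in; nothing more can be done
None
the job is handed in; nothing more can be done
```

I pushed both stops outward with shut fingers to about 46–48 mm of travel, then let go. Both tabs came back part-way and stayed there, which is the middle catch. I handed the job in at about 10 s.

- **Stops:** the last pictures gave about 35 mm of travel for the side stop and about 31 mm for the back stop. Both come from corners picked by eye, good to a few mm. They fit the catch at about 34 mm, though the back reading is 3 mm short. I did not measure that the tabs were at rest, but the side tab looked unchanged in pictures taken several seconds apart.
- **Other things:** ink jar, eraser, tape, canvas with marker, and pad showed a picture shift of 0 pixels. The mug's automatic match was poor (0.58) because the gripper was partly in front of it. By eye it was upright and in the same place in the side view, but the arm hid it in the top view.
- **Forces:** the highest wrist force I read while pushing was about 12 N.

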